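# Row up four vials against the gauge stop with a straightedge

### The job

Pick up the aluminium straightedge by its wooden grip and use it to sweep the four loose glass vials together, as one row, up to the brass stop bar of the gauge, then squeeze the row so that all four vials bear on the stop firmly at the same moment for half a second, gently enough that no single vial is pressed harder than 6 N. Ease off and leave the straightedge standing on the bench against the row, released, with every vial upright and still up against it. Do not touch the vials with the gripper, and leave the hex key, cap tin, bearing puller and jar where they are.

Things in the scene. Friction and masses are not known exactly. Their poses are not given: they have to be found in the camera images.
- straightedge: loose straightedge, 0.28 kg, standing on the bench: aluminium bar 20 mm thick (x), 200 long (y), 24 tall, with a pine grip centred on top, 24 thick (x), 60 long (y), from 24 to 78 mm up; origin at the centre of the underside, z up; either long face (x = +10, -10 mm) may push. Grip it across the 24 mm at about 60 mm height, so the fingers stay above the 30 mm tall vials
- gauge: row gauge fixed to the bench: dark steel block 60 mm deep (x), 220 wide (y), 30 tall, with a brass stop bar on two rods in front of it (see the points); origin on the bench at the middle of the block's front face, x points to the back, away from the vials, z up. The vials stand 85 to 130 mm in front of that face, within 67 mm of its middle line
- stop_limit (a point): point on the bench 55 mm in front of the gauge block: the nearest that the stop's front face can be. The stop (200 mm long along gauge y, 25 tall, 20 thick, parallel to the block, clamped rigid) is set with its front face from 0 to 35 mm behind this point (gauge +x); the setting changes each time and is not reported: find it by feel or by eye
- lane (a point): point on the bench 107 mm in front of the gauge block, amid the vials, which stand side by side about 40 mm apart across the gauge, staggered; the bench is clear for 80 mm in front of them. Vials and stop are stiff: after contact each millimetre adds 4 N or more; a straightedge not parallel to the stop loads an end vial most
- vial1: squat amber glass vial with a red cap, loose, standing upright on the bench, 45 g nominal: glass 28 mm diameter and 24 mm tall, cap 22 mm diameter on top, 30 mm tall in all; origin at the centre of its underside, z up the vial; all four are the same size
- vial2: squat amber glass vial with a blue cap, loose, standing upright on the bench, 45 g nominal: glass 28 mm diameter and 24 mm tall, cap 22 mm diameter on top, 30 mm tall in all; origin at the centre of its underside, z up the vial; all four are the same size
- vial3: squat amber glass vial with a yellow cap, loose, standing upright on the bench, 45 g nominal: glass 28 mm diameter and 24 mm tall, cap 22 mm diameter on top, 30 mm tall in all; origin at the centre of its underside, z up the vial; all four are the same size
- vial4: squat amber glass vial with a black cap, loose, standing upright on the bench, 45 g nominal: glass 28 mm diameter and 24 mm tall, cap 22 mm diameter on top, 30 mm tall in all; origin at the centre of its underside, z up the vial; all four are the same size
- hexkey: loose steel hex key, 8 mm thick, 80 by 30 mm, lying flat beside the row of vials about 140 mm to the gauge's -y side; origin at the middle of the long leg, underside; leave alone
- tin: loose red cap tin, 42 mm diameter, 22 mm tall, standing on top of the gauge block; origin at the centre of its underside; leave alone
- puller: loose bearing puller lying flat, steel with a white porcelain handle and a short brass lever, about 205 by 110 mm, 26 mm tall, far right; origin under its cross-beam; leave alone
- jar: loose closed glass jar, 60 mm diameter, 85 mm tall, on the right; origin at the centre of its underside; leave alone
Not all that is in view belongs to the job. Leave any pink or turquoise look-alike of the vial1 alone.

How it is judged:
On the way, in this order (a step that is already met when the one before it is completed fails the run):
1. the straightedge is picked up off the bench (height (world z) of straightedge above 0.02 m), for 0.2 s.
2. all four vials at once are pressed by the straightedge against the stop bar, each with more than 0.6 N, for 0.4 s (contact force between each of straightedge, gauge and vial1 above 0.6 N and contact force between each of straightedge, gauge and vial2 above 0.6 N and contact force between each of straightedge, gauge and vial3 above 0.6 N and contact force between each of straightedge, gauge and vial4 above 0.6 N), for 0.4 s.
At the end, for the whole second after the job is handed in: straightedge released, upright (0.06 rad) on the bench (within 4 mm); all four vials upright (0.08 rad) on the bench, on one side of it, each within 3 mm of its long face, vial centres at most 75 mm in front of the gauge block; all at rest (((x of vial1 in the frame of straightedge between 0.0215 and 0.027 m and x of vial2 in the frame of straightedge between 0.0215 and 0.027 m and x of vial3 in the frame of straightedge between 0.0215 and 0.027 m and x of vial4 in the frame of straightedge between 0.0215 and 0.027 m) or (x of vial1 in the frame of straightedge between -0.027 and -0.0215 m and x of vial2 in the frame of straightedge between -0.027 and -0.0215 m and x of vial3 in the frame of straightedge between -0.027 and -0.0215 m and x of vial4 in the frame of straightedge between -0.027 and -0.0215 m)) and angle between each of vial1, vial2, vial3, vial4's own z axis and vertical below 0.08 rad and x of each of vial1, vial2, vial3, vial4 in the frame of gauge above -0.075 m and linear speed of each of vial1, vial2, vial3, vial4, straightedge below 0.01 m/s and height (world z) of each of vial1, vial2, vial3, vial4 below 0.005 m and angle between straightedge's own z axis and vertical below 0.06 rad and height (world z) of straightedge below 0.004 m); the robot touches nothing.
It fails at once if a vial is pressed harder than 6 N by the straightedge or against the gauge (contact force between any of straightedge, gauge and vial1 above 6 N or contact force between any of straightedge, gauge and vial2 above 6 N or contact force between any of straightedge, gauge and vial3 above 6 N or contact force between any of straightedge, gauge and vial4 above 6 N).
It fails at once if the gripper or arm touches a vial (contact force between any of the fingers, the arm and vial1 above 0.3 N or contact force between any of the fingers, the arm and vial2 above 0.3 N or contact force between any of the fingers, the arm and vial3 above 0.3 N or contact force between any of the fingers, the arm and vial4 above 0.3 N).
It fails at once if a vial is tipped (over 0.35 rad) (angle between any of vial1, vial2, vial3, vial4's own z axis and vertical above 0.35 rad).
It fails at once if the hex key, tin, puller or jar is moved by more than 10 mm (distance of any of hexkey, tin, puller, jar from where it was at the start of the episode above 0.01 m).
It also fails if it takes over 64 s, if anything falls off the work surface, if the arm or the gripper's body presses on something with over 40 N, if the wrist force passes 120 N, or if a joint passes its speed limit or range.

### The arm

A 6-joint arm with a two-finger parallel gripper is mounted at the origin on the work surface. World frame = base frame: x ahead of the robot, y to its left, z up, the work surface at z = 0. Lengths are in m, angles in rad, forces in N, time in s.
With the tool pointing down it reaches from about 0.4 to 0.825 m from the base axis. Payload 7 kg.
Tool frame: the origin (TCP) lies at the centre of the arm's flange, where the gripper is bolted on; the fingertips stand 178 mm ahead of it and the grasp point (between the pads) lies 159 mm ahead of it; z points along the fingers, y is the direction in which the jaws open and shut (so a half turn about z gives the same grasp; the last joint's range is limited). The gripper opens to 88 mm and grips with 3 to 60 N. Pads are 19 mm wide; open, the fingers measure 130 mm over their backs; the gripper's body (78 mm by 193 mm) begins 47 mm behind the grasp point.
Start: joints at [-0.889, 0.359, 0.012, 0, -1.224, -0.288], TCP at [0.259, -0.623, 0.405] pointing down, gripper open.
Joint ranges: [-3.07, 3.07], [-1.43, 2.12], [-1.02, 1.25], [-3.03, 1.67], [-3.05, -0], [-3.03, 3.03]. Speed limits (rad/s): [2.39, 2.39, 3.01, 3.14, 3.14, 3.14].

### API

Orientations are given as [roll, pitch, yaw] about the fixed x, y, z axes, in that order (R = Rz(yaw) Ry(pitch) Rx(roll)).
In Python, from station import * gives the robot as it stands.
- The arm moves only by the tool send_rows, never from a script. Its argument "motion" is a list of rows, each an object with "offset": the shift along the tool's x, y, z in cm, a list of three; "turn": the turn about the tool's z in degrees. In form: [{"offset": [x, y, z], "turn": turn}, ...]. A call has 1 to 8 rows; each row is the pose to reach, as a shift and turn from the pose commanded when the call began, along the tool's axes at that moment; what a row does not reach only later rows make up. A row lasts 1/10 s, in which the tool goes at most 50 mm and 8.59 degrees, less where a joint would pass 70% of its speed; a pose out of reach is approached as far as the arm can. A call with a gripper value outside its range is refused whole. "hand" is the opening, from -1 (shut) to 1 (fully open), set as the call begins (left out, the last holds). The fingers move at their own pace and stop on an object; "squeeze" is the grip in N (left out, the last holds). Time passes only in rows, so rows that repeat a pose let the fingers close. It gives the time, the measured TCP pose, the force and the opening at its end, in the units of the state.
- get_state(): the state, without advancing time (a new reading comes with each control period).
- grab_frame(name): name is "side" or "top"; returns a dict with "frame" (420x560x3 uint8, blue, green, red), "range_z" (420x560 float32, m along the optical axis (not along the pixel's ray), 0 where there is no reading), "vertical_fov" (degrees; the focal length in pixels is half the picture's height over the tangent of half this angle, whatever the lens; pixels are square), "cx", "cy" (the principal point, pixels), "k1" (the pictures are not rectified: a ray, as slopes to the right and down, at radius r is drawn at 1 + k1 r^2 times it, then the intrinsics apply), "cam_to_world" (4x4, takes a point from camera to world coordinates). Camera axes: x right, y up, looking along -z (the intrinsics and any distortion apply to the point x, -y, -z); pixel columns grow to the right and rows downward; lengths in m; the calibration is good to about 2 mm. A picture is of the moment at which its call begins.
- job_done(): hands the job in, once; it reports no verdict.
The state is a dict: "t": time; "q": joint angles; "qd": joint speeds; "joint_efforts": joint torques, N m; "eef_pos": TCP position; "ee_rot": TCP orientation; "force": force on the tool from outside, world axes, zero at the start; "moment": the same for the moment, N m; "width": finger opening in m.
Only numpy, scipy, OpenCV 4.12 (cv2) and the standard library are available. Lean on these libraries where they do the work, as an engineer would, in place of code of your own. Each camera call takes 0.05 s, during which the arm holds its last target. There are 200 camera calls.

## Working session

There is one attempt and no reset: what is moved stays moved. The work goes in short steps, Python scripts to look and compute and a tool call to move; the robot and the scene stay as the last step left them, time stands still between calls to the robot, and variables do not carry over. Pictures are saved under pics/ and viewed, about 8 in all and at most 12, crops included, and the job is handed in when it is done.

Besides the shell and the picture viewer there is one more tool, called after "Emit:" as name(argument=value, ...), one argument or row to a line, values as JSON. send_rows: Moves the arm, as the interface text tells. Its arguments: {"type":"object","properties":{"motion":{"type":"array"},"hand":{"type":"number"},"squeeze":{"type":"number"}},"required":["motion"]}

```bash
mkdir -p pics
cat > h.py <<'E'
from station import *
import numpy as np, cv2
def cam(n):
    f=grab_frame(n); return f
def pix2pt(f,u,v,z=None):
    """pixels -> world, on plane z, or with depth when z None"""
    H=f["frame"].shape[0]; F=H/2/np.tan(np.radians(f["vertical_fov"])/2)
    u=np.atleast_1d(u).astype(float);v=np.atleast_1d(v).astype(float)
    K=np.array([[F,0,f["cx"]],[0,F,f["cy"]],[0,0,1]])
    p=cv2.undistortPoints(np.stack([u,v],1)[:,None],K,np.array([f["k1"],0,0,0,0.]))[:,0]
    d=np.c_[p[:,0],-p[:,1],-np.ones(len(p))]
    M=np.array(f["cam_to_world"])
    if z is None:
        r=f["range_z"][v.astype(int),u.astype(int)]
        return (d*r[:,None])@M[:3,:3].T+M[:3,3]
    w=d@M[:3,:3].T; s=(z-M[2,3])/w[:,2]
    return M[:3,3]+w*s[:,None]
E
python3 - <<'E'
from h import *
for n in("top","side"):
    f=cam(n); cv2.imwrite(f"pics/{n}0.png",f["frame"]); np.save(n+"0.npy",f,allow_pickle=True)
    print(n,f["vertical_fov"],f["k1"],np.round(f["cam_to_world"],3).tolist())
s=get_state(); print(s)
E
```

```text
top 49.87792202038287 -0.012366010996426181 [[-0.018, 0.994, -0.105, 0.435], [-1.0, -0.018, -0.001, -0.024], [-0.003, 0.105, 0.994, 1.251], [0.0, 0.0, 0.0, 1.0]]
side 44.150260608527525 0.06164151938363467 [[0.804, 0.367, -0.468, 0.089], [-0.595, 0.519, -0.614, -0.667], [0.018, 0.772, 0.636, 0.712], [0.0, 0.0, 0.0, 1.0]]
{'t': 0.1, 'q': array([-8.88904215e-01,  3.59283058e-01,  1.11661487e-02, -2.76665360e-04,
       -1.22410727e+00, -2.88085597e-01]), 'qd': array([ 0.00022787, -0.00213896,  0.00171436,  0.0006496 ,  0.00058206,
        0.00087139]), 'joint_efforts': array([-7.59136801e-04, -5.84161556e+01,  2.93751687e+01,  7.01552957e+00,
        1.01834658e-02, -5.82473717e-05]), 'eef_pos': array([ 0.25891864, -0.62318038,  0.40384958]), 'ee_rot': array([ 3.14014974e+00, -1.56328917e-04, -2.74788022e+00]), 'force': array([-0.27079409, -0.00426068,  0.87714214]), 'moment': array([ 0.00399905,  0.01218857, -0.01025009]), 'width': 0.08748280470289811}
```

View pics/top0.png

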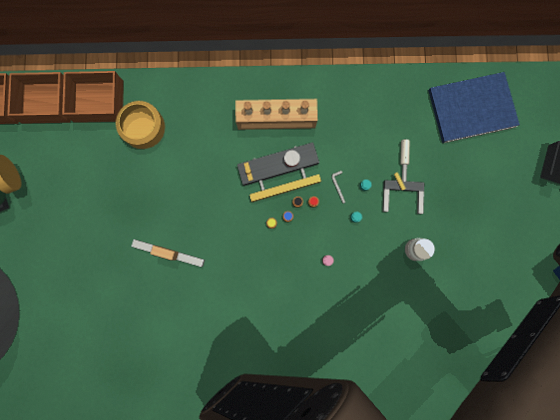

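View pics/side0.png

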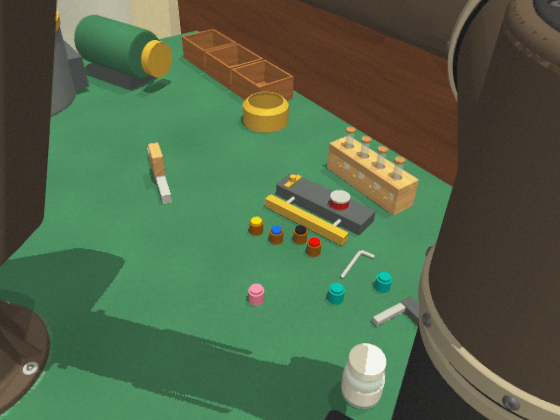

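The top view shows the straightedge at about (168,253) with its grip at (163,252). The gauge block is at (278,165), and the brass stop runs from (251,195) to (320,181). The four vials are at yellow (271,223), blue (288,216), black (298,202) and red (314,201). The side view agrees.

Run:
```python
from h import *
f=np.load("top0.npy",allow_pickle=True).item(); g=np.load("side0.npy",allow_pickle=True).item()
def comp(f,m,name,z,box,amin=15):
    x0,y0,x1,y1=box; mm=np.zeros_like(m); mm[y0:y1,x0:x1]=m[y0:y1,x0:x1]
    n,l,s,c=cv2.connectedComponentsWithStats(mm.astype(np.uint8))
    for i in range(1,n):
        if s[i,4]>amin: print(name,s[i,4],np.round(c[i],1),np.round(pix2pt(f,c[i][0],c[i][1],z)[0],4))
for nm,f_,box in(("top",f,(225,140,345,240)),("side",g,(235,165,380,270))):
    h=cv2.cvtColor(f_["frame"],cv2.COLOR_BGR2HSV); H,S,V=[h[...,i].astype(int) for i in range(3)]
    comp(f_,((H<6)|(H>174))&(S>180)&(V>150),nm+" red",.03,box)
    comp(f_,(H>105)&(H<130)&(S>120)&(V>100),nm+" blue",.03,box)
    comp(f_,(H>26)&(H<33)&(S>180)&(V>120),nm+" yel",.03,box,10)
    comp(f_,(V<45),nm+" blk",.03,box,10)
    # brass stop
    m=((H>20)&(H<29)&(S>120)&(V>140)).astype(np.uint8)
    mm=np.zeros_like(m); x0,y0,x1,y1=box; mm[y0:y1,x0:x1]=m[y0:y1,x0:x1]
    n,l,s,c=cv2.connectedComponentsWithStats(mm); i=1+np.argmax(s[1:,4])
    P=np.argwhere(l==i)[:,::-1]; 
    X=pix2pt(f_,P[:,0],P[:,1]); k=(abs(X[:,2]-.025)<.006); 
    Y=pix2pt(f_,P[k,0],P[k,1],.025)[:,:2]
    print(nm,"stop",cv2.minAreaRect((Y*1000).astype(np.float32)), len(Y), X[:,2].mean())
# straightedge (top)
h=cv2.cvtColor(f["frame"],cv2.COLOR_BGR2HSV); 
def rect(mask,zlo,zhi,z,box,nm,ff=f):
    x0,y0,x1,y1=box; vv,uu=np.mgrid[y0:y1,x0:x1]; u,v=uu.ravel(),vv.ravel()
    X=pix2pt(ff,u,v); k=(X[:,2]>zlo)&(X[:,2]<zhi)
    Y=pix2pt(ff,u[k],v[k],z)[:,:2] ; print(nm,cv2.minAreaRect((Y*1000).astype(np.float32)),Y.mean(0)*1000,k.sum(),X[k,2].mean())
rect(None,.065,.09,.078,(120,225,215,280),"grip")
rect(None,.012,.034,.024,(120,225,215,280),"bar")
rect(None,.015,.040,.030,(228,140,325,195),"gauge+stop")
rect(None,.065,.09,.078,(120,130,200,220),"grip side",g)
```

```text
top red 48 [313.5 200.7] [ 0.5968 -0.1183  0.03  ]
top blue 40 [287.9 215.7] [ 0.557  -0.0478  0.03  ]
top blk 16 [310.  165.4] [ 0.6948 -0.1112  0.03  ]
top blk 36 [277.9 174.8] [ 0.6705 -0.0226  0.03  ]
top blk 17 [250.9 182.6] [0.65   0.0517 0.03  ]
top stop ((635.2874145507812, -40.42566680908203), (19.665908813476562, 198.61476135253906), 15.33997631072998) 507 0.023365990777019372
side red 21 [342.7 206.6] [ 0.7128 -0.0714  0.03  ]
side red 73 [314.1 241.2] [ 0.5952 -0.1195  0.03  ]
side blue 74 [276.1 229.6] [ 0.5552 -0.0493  0.03  ]
side yel 57 [255.7 219.8] [ 0.5392 -0.0011  0.03  ]
side blk 49 [300.2 229.6] [ 0.5943 -0.0771  0.03  ]
side stop ((631.9840698242188, -43.721832275390625), (25.956384658813477, 201.43370056152344), 15.72575569152832) 706 0.021792706645460055
grip ((461.1222229003906, 280.1656799316406), (58.82805252075195, 24.147249221801758), 72.10614776611328) [461.22560706 280.24277506] 211 0.07679849988483348
bar ((461.23382568359375, 281.14569091796875), (198.27601623535156, 22.481689453125), 72.09295654296875) [459.96716623 276.12771844] 365 0.02339644629467648
gauge+stop ((677.8543701171875, -28.145973205566406), (113.26118469238281, 219.46487426757812), 15.202017784118652) [685.14229553 -26.84507738] 2069 0.027720047913895072
grip side ((457.72442626953125, 272.62054443359375), (80.83692169189453, 26.053775787353516), 73.94691467285156) [457.45760765 272.55872777] 221 0.07552895869282579
```

```bash
cat >> h.py <<'E'
from scipy.spatial.transform import Rotation as Ro
def to(p,yaw):
    "offset cm / turn deg from measured pose to TCP p, yaw deg"
    s=get_state(); R=Ro.from_euler('xyz',s["ee_rot"]).as_matrix()
    d=R.T@(np.array(p)-s["eef_pos"])*100
    y=np.degrees(s["ee_rot"][2]); t=-((yaw-y+180)%360-180)
    print("offset",np.round(d,2),"turn",np.round(t,2),"| t",round(s["t"],2),"pos",np.round(s["eef_pos"],4),"yaw",round(y,2),"w",round(s["width"],4),"F",np.round(s["force"],2),"M",np.round(s["moment"],2))
E
python3 - <<'E'
from h import *
to([.55,-.2,.40],-107.9)
E
```

```text
offset [-43.12  27.91   0.42] turn -49.54 | t 0.1 pos [ 0.2589 -0.6232  0.4038] yaw -157.44 w 0.0875 F [-0.27 -0.    0.88] M [ 0.    0.01 -0.01]
```

Emit:
send_rows(
  motion=[
    {"offset":[-43,28,0.4],"turn":-49.5},
    {"offset":[-43,28,0.4],"turn":-49.5},
    {"offset":[-43,28,0.4],"turn":-49.5},
    {"offset":[-43,28,0.4],"turn":-49.5},
    {"offset":[-43,28,0.4],"turn":-49.5},
    {"offset":[-43,28,0.4],"turn":-49.5},
    {"offset":[-43,28,0.4],"turn":-49.5},
    {"offset":[-43,28,0.4],"turn":-49.5},
  ],
  hand=1,
)

```text
t: 0.9
eef_pos: [0.4854, -0.2912, 0.4015]
ee_rot: [3.141, 0.0, -1.884]
force: [1.4, -0.6, 0.2]
width: 0.0878
```

Run:
```python
from h import *
to([.461,.2805,.33],-107.9)
```

```text
offset [-53.64  19.92   7.15] turn -0.02 | t 0.9 pos [ 0.4854 -0.2912  0.4015] yaw -107.92 w 0.0878 F [ 1.41 -0.58  0.22] M [-0.07 -0.13 -0.03]
```

Emit:
send_rows(
  motion=[
    {"offset":[-53,20,6],"turn":0},
    {"offset":[-53,20,6],"turn":0},
    {"offset":[-53,20,6],"turn":0},
    {"offset":[-53,20,6],"turn":0},
    {"offset":[-53,20,6],"turn":0},
    {"offset":[-53,20,6],"turn":0},
    {"offset":[-53,20,6],"turn":0},
    {"offset":[-53,20,6],"turn":0},
  ],
)

```text
t: 1.7
eef_pos: [0.465, 0.1061, 0.3593]
ee_rot: [-3.141, 0.0, -1.884]
force: [1.2, -0.2, 0.2]
width: 0.0875
```

Run:
```python
from h import *
to([.461,.2805,.33],-107.9)
```

```text
offset [-16.47   5.75   2.94] turn -0.03 | t 1.7 pos [0.465  0.1061 0.3593] yaw -107.93 w 0.0875 F [ 1.21 -0.21  0.17] M [ 0.02 -0.18 -0.04]
```

Emit:
send_rows(
  motion=[
    {"offset":[-16.2,5.7,2.5],"turn":0},
    {"offset":[-16.2,5.7,2.5],"turn":0},
    {"offset":[-16.2,5.7,2.5],"turn":0},
    {"offset":[-16.2,5.7,2.5],"turn":0},
    {"offset":[-16.2,5.7,2.5],"turn":0},
    {"offset":[-16.2,5.7,2.5],"turn":0},
    {"offset":[-16.2,5.7,2.5],"turn":0},
  ],
)

```text
t: 2.4
eef_pos: [0.4613, 0.2752, 0.3343]
ee_rot: [3.141, -0.001, -1.884]
force: [-0.0, -0.2, -0.1]
width: 0.0877
```

Run:
```python
from h import *
to([.461,.2805,.219],-107.9)
```

```text
offset [-0.5   0.19 11.53] turn -0.06 | t 2.4 pos [0.4613 0.2752 0.3343] yaw -107.96 w 0.0877 F [-0.01 -0.2  -0.15] M [0.05 0.06 0.02]
```

Emit:
send_rows(
  motion=[
    {"offset":[-0.4,0.2,4],"turn":0},
    {"offset":[-0.4,0.2,8],"turn":0},
    {"offset":[-0.4,0.2,10.5],"turn":0},
    {"offset":[-0.4,0.2,11.5],"turn":0},
    {"offset":[-0.4,0.2,11.5],"turn":0},
    {"offset":[-0.4,0.2,11.5],"turn":0},
  ],
)

```text
t: 3.0
eef_pos: [0.4614, 0.2803, 0.2207]
ee_rot: [-3.141, 0.001, -1.884]
force: [-0.6, -0.5, 0.6]
width: 0.0877
```

Run:
```python
from h import *
to([.461,.2805,.219],-107.9)
f=cam("side"); cv2.imwrite("pics/s1.png",cv2.resize(f["frame"][100:260,80:280],None,fx=3,fy=3))
```

```text
offset [-0.01  0.04  0.17] turn -0.05 | t 3.0 pos [0.4614 0.2803 0.2207] yaw -107.95 w 0.0877 F [-0.58 -0.55  0.55] M [ 0.02  0.01 -0.04]
```

View pics/s1.png

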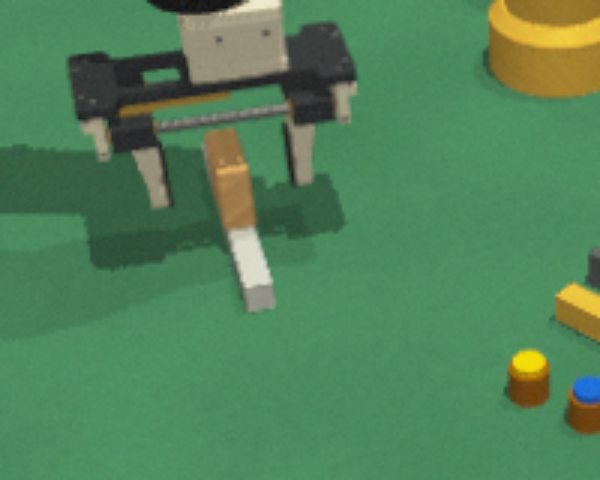

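The fingers straddle the grip, which is at about (230,180) in the crop, with one on each side. I'll close and lift.

Emit:
send_rows(
  motion=[
    {"offset":[0,0,0.1],"turn":0},
    {"offset":[0,0,0.1],"turn":0},
    {"offset":[0,0,0.1],"turn":0},
    {"offset":[0,0,0.1],"turn":0},
    {"offset":[0,0,0.1],"turn":0},
    {"offset":[0,0,0.1],"turn":0},
    {"offset":[0,0,0.1],"turn":0},
    {"offset":[0,0,0.1],"turn":0},
  ],
  hand=-1,
  squeeze=45,
)

```text
t: 3.85
eef_pos: [0.4607, 0.2803, 0.2184]
ee_rot: [3.142, -0.0, -1.884]
force: [0.1, -1.6, 0.3]
width: 0.0292
```

Run:
```python
from h import *
to([.461,.2805,.29],-107.9)
```

```text
offset [-0.03 -0.02 -7.16] turn -0.03 | t 3.85 pos [0.4607 0.2803 0.2184] yaw -107.93 w 0.0292 F [ 0.06 -1.59  0.25] M [0.04 0.15 0.02]
```

Emit:
send_rows(
  motion=[
    {"offset":[0,0,0],"turn":0},
    {"offset":[0,0,0],"turn":0},
    {"offset":[0,0,0],"turn":0},
    {"offset":[0,0,0],"turn":0},
  ],
)

```text
t: 4.25
eef_pos: [0.4607, 0.2803, 0.2183]
ee_rot: [3.142, -0.0, -1.884]
force: [0.0, 0.3, -2.1]
width: 0.0237
```

Run:
```python
from h import *
to([.461,.2805,.29],-107.9)
```

```text
offset [-0.03 -0.02 -7.17] turn -0.03 | t 4.25 pos [0.4607 0.2803 0.2183] yaw -107.93 w 0.0237 F [ 0.01  0.27 -2.12] M [ 0.05 -0.08  0.06]
```

Emit:
send_rows(
  motion=[
    {"offset":[0,0,-2],"turn":0},
    {"offset":[0,0,-4.5],"turn":0},
    {"offset":[0,0,-7],"turn":0},
    {"offset":[0,0,-7],"turn":0},
    {"offset":[0,0,-7],"turn":0},
  ],
)

```text
t: 4.75
eef_pos: [0.4604, 0.28, 0.2882]
ee_rot: [3.141, 0.0, -1.884]
force: [-0.3, -0.5, -3.7]
width: 0.0238
```

Run:
```python
from h import *
to([.505,-.0766,.288],-74.7)
```

```text
offset [ 32.55 -15.24  -0.  ] turn -33.27 | t 4.75 pos [0.4604 0.28   0.2882] yaw -107.97 w 0.0238 F [-0.27 -0.47 -3.75] M [-0.04  0.12  0.03]
```

Emit:
send_rows(
  motion=[
    {"offset":[3.2,-1.5,0],"turn":-3},
    {"offset":[7,-3.3,0],"turn":-7},
    {"offset":[11,-5.2,0],"turn":-11},
    {"offset":[15,-7,0],"turn":-15},
    {"offset":[19,-8.9,0],"turn":-20},
    {"offset":[23,-10.8,0],"turn":-25},
    {"offset":[27,-12.6,0],"turn":-29},
    {"offset":[30,-14,0],"turn":-32},
  ],
)

```text
t: 5.55
eef_pos: [0.5006, -0.0506, 0.2867]
ee_rot: [3.138, 0.0, -1.324]
force: [0.4, 0.9, -3.2]
width: 0.0239
```

Emit:
send_rows(
  motion=[
    {"offset":[0,0,0],"turn":0},
    {"offset":[0,0,0],"turn":0},
    {"offset":[0,0,0],"turn":0},
  ],
)

```text
t: 5.85
eef_pos: [0.5012, -0.0479, 0.2875]
ee_rot: [3.14, 0.0, -1.326]
force: [0.5, -0.1, -3.5]
width: 0.0238
```

Run:
```python
from h import *
to([.505,-.0766,.288],-74.7)
f=cam("top"); np.save("top1.npy",f,allow_pickle=True); cv2.imwrite("pics/t1.png",cv2.resize(f["frame"][130:270,200:390],None,fx=4,fy=4))
```

```text
offset [ 2.87  0.33 -0.05] turn -1.27 | t 5.85 pos [ 0.5012 -0.0479  0.2875] yaw -75.97 w 0.0238 F [ 0.53 -0.14 -3.5 ] M [ 0.07  0.08 -0.01]
```

View pics/t1.png

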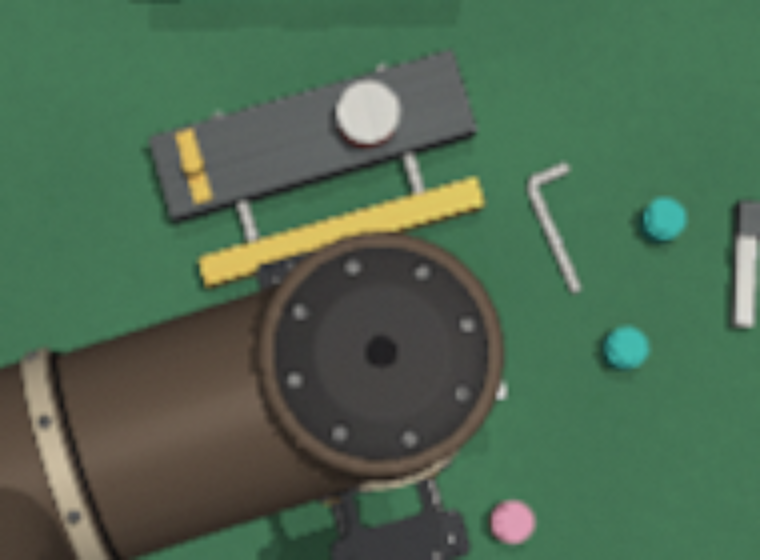

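The top view shows the arm hiding the vials, while the stop and gauge stay clear, so I'll use the side view for the sweep.

Emit:
send_rows(
  motion=[
    {"offset":[1.5,0.2,0],"turn":-1.2},
    {"offset":[2.9,0.3,0],"turn":-1.2},
    {"offset":[2.9,0.3,2.5],"turn":-1.2},
    {"offset":[2.9,0.3,5],"turn":-1.2},
    {"offset":[2.9,0.3,6],"turn":-1.2},
    {"offset":[2.9,0.3,6.5],"turn":-1.2},
    {"offset":[2.9,0.3,6.8],"turn":-1.2},
    {"offset":[2.9,0.3,6.8],"turn":-1.2},
  ],
)

```text
t: 6.7
eef_pos: [0.506, -0.0769, 0.2208]
ee_rot: [-3.141, -0.0, -1.304]
force: [0.4, -0.6, -3.6]
width: 0.0239
```

```bash
cat >> h.py <<'E'
N=np.array([np.cos(np.radians(15.3)),np.sin(np.radians(15.3))]);T=np.array([-N[1],N[0]]);C=np.array([.6256,-.0436])
def avg(n):
    "camera calls advance 0.05 s each; average the wrench in gauge axes"
    L=[]
    for _ in range(n):
        f=grab_frame("side"); s=get_state(); F,M=s["force"],s["moment"]
        L.append([F[:2]@N,F[:2]@T,F[2],M[:2]@N,M[:2]@T,M[2]])
    L=np.array(L); d=s["eef_pos"][:2]-C
    print("t",round(s["t"],2),"n,t mm",np.round([d@N*1e3,d@T*1e3],2),"z",round(s["eef_pos"][2],4),"yaw",round(np.degrees(s["ee_rot"][2]),2),
      "Fn Ft Fz Mn Mt Mz",np.round(L.mean(0),3),"+-",np.round(L.std(0)/np.sqrt(n),3))
    return f
E
python3 - <<'E'
from h import *
f=avg(6); to([.505,-.0766,.2195],-74.7)
cv2.imwrite("pics/s2.png",cv2.resize(f["frame"][150:300,190:390],None,fx=4,fy=4))
E
```

```text
t 7.0 n,t mm [-124.35   -0.7 ] z 0.2209 yaw -74.74 Fn Ft Fz Mn Mt Mz [ 0.127  0.359 -3.117  0.06   0.113 -0.015] +- [0.151 0.171 0.183 0.01  0.011 0.014]
offset [-0.07  0.07  0.14] turn -0.04 | t 7.0 pos [ 0.5058 -0.0771  0.2209] yaw -74.74 w 0.0238 F [-0.12  0.08 -2.38] M [ 0.04  0.17 -0.08]
```

View pics/s2.png

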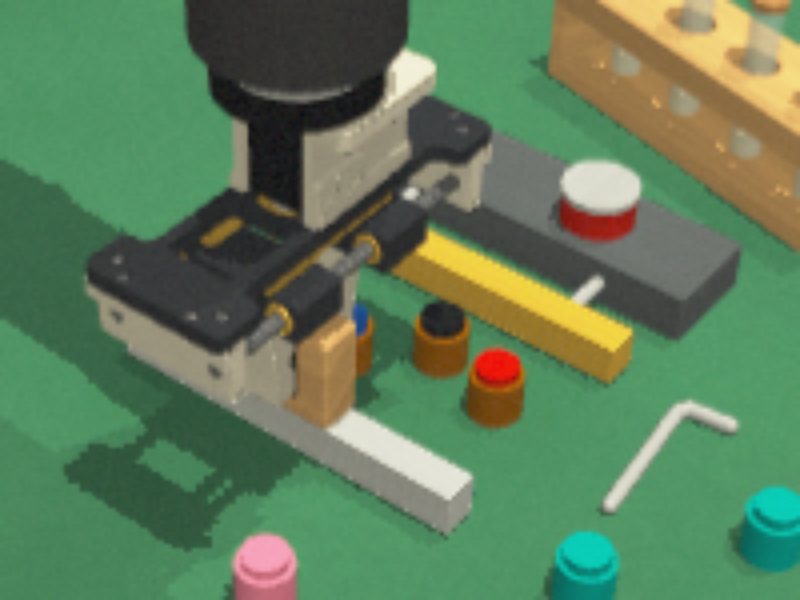

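The side view shows the straightedge low in front of the vials. Blue, black and red are at (360,330), (442,335) and (495,385), with yellow hidden behind the fingers. The path is clear, so I'll start the sweep.

Emit:
send_rows(
  motion=[
    {"offset":[0,-0.2,0.05],"turn":0},
    {"offset":[0,-0.5,0.12],"turn":0},
    {"offset":[0,-0.8,0.12],"turn":0},
    {"offset":[0,-1.1,0.12],"turn":0},
    {"offset":[0,-1.4,0.12],"turn":0},
    {"offset":[0,-1.7,0.12],"turn":0},
    {"offset":[0,-2.0,0.12],"turn":0},
    {"offset":[0,-2.3,0.12],"turn":0},
  ],
)

```text
t: 7.8
eef_pos: [0.5281, -0.071, 0.2192]
ee_rot: [3.141, -0.0, -1.304]
force: [-0.5, -1.1, -2.8]
width: 0.0237
```

Emit:
send_rows(
  motion=[
    {"offset":[0,-0.3,0],"turn":0},
    {"offset":[0,-0.6,0],"turn":0},
    {"offset":[0,-0.9,0],"turn":0},
    {"offset":[0,-1.2,0],"turn":0},
    {"offset":[0,-1.5,0],"turn":0},
    {"offset":[0,-1.8,0],"turn":0},
    {"offset":[0,-2.1,0],"turn":0},
    {"offset":[0,-2.4,0],"turn":0},
  ],
)

```text
t: 8.6
eef_pos: [0.5513, -0.0647, 0.2192]
ee_rot: [-3.142, 0.0, -1.304]
force: [-0.1, -0.4, -3.4]
width: 0.0238
```

Emit:
send_rows(
  motion=[
    {"offset":[0,-0.3,0],"turn":0},
    {"offset":[0,-0.6,0],"turn":0},
    {"offset":[0,-0.9,0],"turn":0},
    {"offset":[0,-1.2,0],"turn":0},
    {"offset":[0,-1.5,0],"turn":0},
    {"offset":[0,-1.8,0],"turn":0},
    {"offset":[0,-2.0,0],"turn":0},
    {"offset":[0,-2.2,0],"turn":0},
  ],
)

```text
t: 9.4
eef_pos: [0.5723, -0.059, 0.2192]
ee_rot: [3.141, 0.0, -1.304]
force: [-1.2, -0.9, -2.5]
width: 0.0237
```

Run:
```python
from h import *
f=avg(8); np.save("s3.npy",f,allow_pickle=True)
cv2.imwrite("pics/s3.png",cv2.resize(f["frame"][150:300,190:390],None,fx=4,fy=4))
```

```text
t 9.8 n,t mm [-55.39  -0.72] z 0.2193 yaw -74.74 Fn Ft Fz Mn Mt Mz [-0.051  0.14  -3.279  0.027  0.143 -0.006] +- [0.197 0.175 0.18  0.008 0.019 0.006]
```

View pics/s3.png

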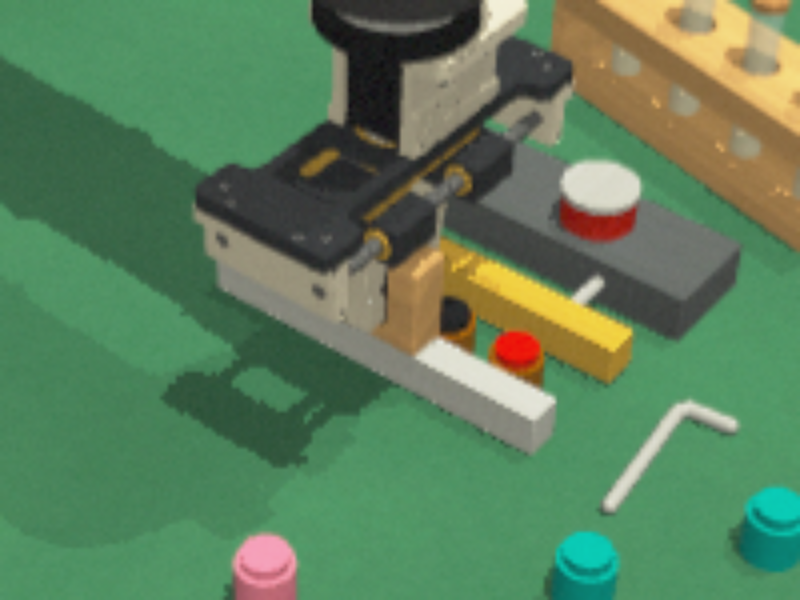

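The side view shows black and red riding at the straightedge's front face at (450,320) and (517,360), with the stop just ahead. From here I'll feel for contact.

Emit:
send_rows(
  motion=[
    {"offset":[0,-0.2,0],"turn":0},
    {"offset":[0,-0.4,0],"turn":0},
    {"offset":[0,-0.6,0],"turn":0},
    {"offset":[0,-0.8,0],"turn":0},
    {"offset":[0,-1.0,0],"turn":0},
    {"offset":[0,-1.15,0],"turn":0},
    {"offset":[0,-1.2,0],"turn":0},
  ],
)

```text
t: 10.5
eef_pos: [0.584, -0.0557, 0.2191]
ee_rot: [-3.142, 0.0, -1.304]
force: [-1.2, 0.0, -2.7]
width: 0.0238
```

Run:
```python
from h import *
avg(8)
```

```text
t 10.9 n,t mm [-43.39  -0.73] z 0.2193 yaw -74.73 Fn Ft Fz Mn Mt Mz [-0.282 -0.341 -3.251  0.006  0.265 -0.008] +- [0.164 0.199 0.258 0.011 0.027 0.007]
```

Emit:
send_rows(
  motion=[
    {"offset":[0,-0.05,0],"turn":0},
    {"offset":[0,-0.1,0],"turn":0},
    {"offset":[0,-0.15,0],"turn":0},
  ],
)

```text
t: 11.2
eef_pos: [0.5852, -0.0555, 0.2192]
ee_rot: [3.141, 0.0, -1.304]
force: [-1.3, -0.1, -2.4]
width: 0.0236
```

Run:
```python
from h import *
avg(8)
```

```text
t 11.6 n,t mm [-42.01  -0.77] z 0.2192 yaw -74.74 Fn Ft Fz Mn Mt Mz [-0.959 -0.216 -2.867 -0.019  0.552  0.016] +- [0.167 0.136 0.123 0.013 0.008 0.011]
```

Emit:
send_rows(
  motion=[
    {"offset":[0,-0.02,0],"turn":0},
    {"offset":[0,-0.04,0],"turn":0},
  ],
)

```text
t: 11.8
eef_pos: [0.5857, -0.0553, 0.2192]
ee_rot: [3.142, 0.0, -1.304]
force: [-1.0, -0.9, -3.4]
width: 0.0238
```

Run:
```python
from h import *
avg(12)
```

```text
t 12.4 n,t mm [-41.56  -0.74] z 0.2192 yaw -74.74 Fn Ft Fz Mn Mt Mz [-0.705 -0.004 -3.355  0.011  0.438 -0.005] +- [0.133 0.122 0.162 0.007 0.015 0.008]
```

Emit:
send_rows(
  motion=[
    {"offset":[0,-0.03,0],"turn":0},
    {"offset":[0,-0.06,0],"turn":0},
  ],
)

```text
t: 12.6
eef_pos: [0.5863, -0.0551, 0.2192]
ee_rot: [3.142, 0.0, -1.304]
force: [0.0, 0.4, -3.8]
width: 0.0238
```

Run:
```python
from h import *
avg(8)
```

```text
t 13.0 n,t mm [-40.95  -0.74] z 0.2192 yaw -74.73 Fn Ft Fz Mn Mt Mz [-5.890e-01 -4.720e-01 -3.837e+00  1.800e-02  3.620e-01 -1.000e-03] +- [0.215 0.243 0.187 0.005 0.01  0.007]
```

Emit:
send_rows(
  motion=[
    {"offset":[0,-0.02,0],"turn":0},
    {"offset":[0,-0.04,0],"turn":0},
  ],
)

```text
t: 13.2
eef_pos: [0.5865, -0.0551, 0.2192]
ee_rot: [3.141, 0.0, -1.304]
force: [-1.0, -0.6, -2.7]
width: 0.0241
```

Run:
```python
from h import *
avg(10)
```

```text
t 13.7 n,t mm [-40.68  -0.77] z 0.2192 yaw -74.74 Fn Ft Fz Mn Mt Mz [-1.663 -0.134 -2.411  0.051  0.683  0.008] +- [0.142 0.154 0.131 0.009 0.019 0.01 ]
```

Emit:
send_rows(
  motion=[
    {"offset":[0,-0.015,0],"turn":0},
    {"offset":[0,-0.03,0],"turn":0},
  ],
)

```text
t: 13.9
eef_pos: [0.587, -0.055, 0.2192]
ee_rot: [-3.141, -0.0, -1.304]
force: [-1.6, 0.1, -3.1]
width: 0.0235
```

Run:
```python
from h import *
f=avg(10); cv2.imwrite("pics/s4.png",cv2.resize(f["frame"][170:270,220:370],None,fx=5,fy=5,interpolation=cv2.INTER_CUBIC))
```

```text
t 14.4 n,t mm [-40.27  -0.75] z 0.2192 yaw -74.74 Fn Ft Fz Mn Mt Mz [-1.04e+00  5.70e-02 -2.64e+00  1.00e-02  5.83e-01 -2.00e-03] +- [0.114 0.148 0.1   0.011 0.019 0.008]
```

View pics/s4.png

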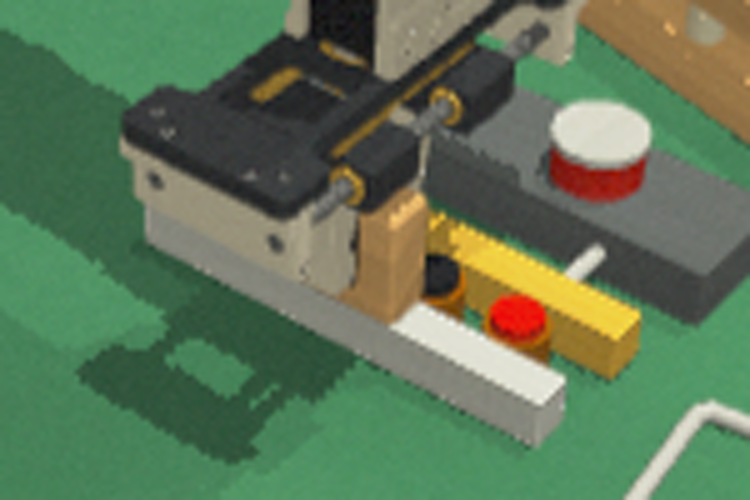

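The side view shows red at (517,320) and black at (440,280), both almost at the stop. I'll continue in small steps.

Emit:
send_rows(
  motion=[
    {"offset":[0,-0.02,0],"turn":0},
    {"offset":[0,-0.04,0],"turn":0},
  ],
)

```text
t: 14.6
eef_pos: [0.5872, -0.0549, 0.2192]
ee_rot: [3.141, 0.0, -1.304]
force: [-1.2, -0.2, -2.2]
width: 0.0237
```

Run:
```python
from h import *
avg(8)
```

```text
t 15.0 n,t mm [-39.92  -0.76] z 0.2192 yaw -74.74 Fn Ft Fz Mn Mt Mz [-1.252e+00 -3.820e-01 -2.311e+00  3.000e-03  7.290e-01  2.000e-03] +- [0.188 0.244 0.129 0.01  0.014 0.009]
```

Emit:
send_rows(
  motion=[
    {"offset":[0,-0.02,0],"turn":0},
    {"offset":[0,-0.03,0],"turn":0},
  ],
)

```text
t: 15.2
eef_pos: [0.5877, -0.0548, 0.2192]
ee_rot: [-3.141, -0.0, -1.304]
force: [-1.3, -0.2, -2.4]
width: 0.0239
```

Run:
```python
from h import *
avg(8)
```

```text
t 15.6 n,t mm [-39.58  -0.76] z 0.2192 yaw -74.74 Fn Ft Fz Mn Mt Mz [-7.030e-01 -2.500e-02 -2.474e+00  3.000e-02  5.650e-01 -2.000e-03] +- [0.1   0.144 0.17  0.009 0.015 0.015]
```

Emit:
send_rows(
  motion=[
    {"offset":[0,-0.02,0],"turn":0},
    {"offset":[0,-0.04,0],"turn":0},
  ],
)

```text
t: 15.8
eef_pos: [0.5879, -0.0547, 0.2192]
ee_rot: [3.141, 0.0, -1.304]
force: [-0.9, -0.8, -2.0]
width: 0.024
```

Run:
```python
from h import *
avg(8)
```

```text
t 16.2 n,t mm [-39.18  -0.76] z 0.2192 yaw -74.74 Fn Ft Fz Mn Mt Mz [-1.219 -0.126 -2.696  0.041  0.583  0.01 ] +- [0.11  0.152 0.213 0.008 0.013 0.009]
```

Emit:
send_rows(
  motion=[
    {"offset":[0,-0.02,0],"turn":0},
    {"offset":[0,-0.03,0],"turn":0},
  ],
)

```text
t: 16.4
eef_pos: [0.5883, -0.0546, 0.2192]
ee_rot: [3.142, -0.0, -1.304]
force: [-1.3, 0.2, -2.9]
width: 0.0237
```

Run:
```python
from h import *
avg(8)
```

```text
t 16.8 n,t mm [-38.89  -0.77] z 0.2192 yaw -74.74 Fn Ft Fz Mn Mt Mz [-1.139 -0.127 -2.901  0.021  0.575  0.015] +- [0.195 0.145 0.187 0.006 0.006 0.01 ]
```

Emit:
send_rows(
  motion=[
    {"offset":[0,-0.02,0],"turn":0},
    {"offset":[0,-0.04,0],"turn":0},
  ],
)

```text
t: 17.0
eef_pos: [0.5887, -0.0545, 0.2192]
ee_rot: [-3.142, 0.0, -1.304]
force: [-1.2, -1.0, -2.7]
width: 0.0239
```

Run:
```python
from h import *
avg(8)
```

```text
t 17.4 n,t mm [-38.45  -0.75] z 0.2192 yaw -74.73 Fn Ft Fz Mn Mt Mz [-9.650e-01 -1.110e-01 -2.907e+00  2.900e-02  4.950e-01  1.000e-03] +- [0.217 0.129 0.087 0.012 0.015 0.01 ]
```

Emit:
send_rows(
  motion=[
    {"offset":[0,-0.02,0],"turn":0},
    {"offset":[0,-0.03,0],"turn":0},
  ],
)

```text
t: 17.6
eef_pos: [0.5889, -0.0544, 0.2192]
ee_rot: [3.141, 0.0, -1.304]
force: [-0.9, -0.2, -2.5]
width: 0.0235
```

Run:
```python
from h import *
avg(8)
```

```text
t 18.0 n,t mm [-38.2   -0.75] z 0.2192 yaw -74.74 Fn Ft Fz Mn Mt Mz [-1.337 -0.128 -3.016  0.038  0.603  0.019] +- [0.163 0.209 0.164 0.014 0.011 0.012]
```

Emit:
send_rows(
  motion=[
    {"offset":[0,-0.02,0],"turn":0},
    {"offset":[0,-0.04,0],"turn":0},
  ],
)

```text
t: 18.2
eef_pos: [0.5894, -0.0543, 0.2192]
ee_rot: [-3.142, 0.0, -1.304]
force: [-1.2, 0.0, -2.9]
width: 0.0235
```

Run:
```python
from h import *
avg(8)
```

```text
t 18.6 n,t mm [-37.76  -0.75] z 0.2192 yaw -74.74 Fn Ft Fz Mn Mt Mz [-0.828 -0.099 -3.27   0.012  0.459  0.011] +- [0.181 0.209 0.145 0.008 0.019 0.012]
```

Emit:
send_rows(
  motion=[
    {"offset":[0,-0.02,0],"turn":0},
    {"offset":[0,-0.03,0],"turn":0},
  ],
)

```text
t: 18.8
eef_pos: [0.5895, -0.0543, 0.2192]
ee_rot: [3.141, 0.0, -1.304]
force: [-1.3, 0.4, -2.0]
width: 0.0235
```

Run:
```python
from h import *
avg(8)
```

```text
t 19.2 n,t mm [-37.53  -0.76] z 0.2192 yaw -74.74 Fn Ft Fz Mn Mt Mz [-1.456  0.025 -2.803  0.031  0.594  0.008] +- [0.213 0.147 0.161 0.011 0.01  0.006]
```

```bash
cat >> h.py <<'E'
def st():
    s=get_state(); d=s["eef_pos"][:2]-C; F,M=s["force"],s["moment"]
    print("t",round(s["t"],2),"n,t",np.round([d@N*1e3,d@T*1e3],2),"yaw",round(np.degrees(s["ee_rot"][2]),2),"Fn",round(F[:2]@N,2),"Fz",round(F[2],2),"Mn Mt Mz",np.round([M[:2]@N,M[:2]@T,M[2]],3))
E
echo 'from h import *; st()' > q.py
```

Emit:
send_rows(
  motion=[
    {"offset":[0,-0.02,0],"turn":0},
    {"offset":[0,-0.04,0],"turn":0},
    {"offset":[0,-0.04,0],"turn":0},
  ],
)

```text
t: 19.5
eef_pos: [0.5899, -0.0542, 0.2192]
ee_rot: [3.141, 0.0, -1.304]
force: [-2.3, -0.4, -2.0]
width: 0.024
```

```bash
python3 q.py
```

```text
t 19.5 n,t [-37.25  -0.75] yaw -74.74 Fn -2.3 Fz -1.97 Mn Mt Mz [ 0.093  1.018 -0.07 ]
```

Emit:
send_rows(
  motion=[
    {"offset":[0,-0.02,0],"turn":0},
    {"offset":[0,-0.04,0],"turn":0},
    {"offset":[0,-0.04,0],"turn":0},
  ],
)

```text
t: 19.8
eef_pos: [0.5901, -0.0541, 0.2191]
ee_rot: [3.141, 0.0, -1.305]
force: [-3.9, -0.7, -0.8]
width: 0.024
```

```bash
python3 q.py
```

```text
t 19.8 n,t [-37.04  -0.77] yaw -74.76 Fn -3.92 Fz -0.82 Mn Mt Mz [ 0.173  1.666 -0.111]
```

Contact is clear at n = -37.1 mm, with the -t side (red) loaded first, so I'll turn slightly to level the load.

Emit:
send_rows(
  motion=[
    {"offset":[0,0,0],"turn":0.1},
    {"offset":[0,0,0],"turn":0.2},
    {"offset":[0,0,0],"turn":0.2},
  ],
)

```text
t: 20.1
eef_pos: [0.5901, -0.0541, 0.2191]
ee_rot: [3.141, 0.0, -1.308]
force: [-3.5, -1.0, -0.5]
width: 0.0238
```

```bash
python3 -c "
from h import *; avg(4); st()"
```

```text
t 20.3 n,t mm [-36.95  -0.76] z 0.2191 yaw -74.94 Fn Ft Fz Mn Mt Mz [-4.5    0.134 -0.5    0.155  2.069 -0.029] +- [0.169 0.133 0.137 0.019 0.025 0.01 ]
t 20.3 n,t [-36.95  -0.76] yaw -74.94 Fn -4.48 Fz -0.78 Mn Mt Mz [ 0.115  2.115 -0.044]
```

Emit:
send_rows(
  motion=[
    {"offset":[0,-0.015,0],"turn":0.03},
    {"offset":[0,-0.03,0],"turn":0.06},
    {"offset":[0,-0.03,0],"turn":0.06},
  ],
)

```text
t: 20.6
eef_pos: [0.5903, -0.0541, 0.2191]
ee_rot: [3.14, 0.0, -1.309]
force: [-4.4, -0.8, 0.6]
width: 0.0235
```

```bash
python3 -c "
from h import *; avg(4); st()"
```

```text
t 20.8 n,t mm [-36.84  -0.78] z 0.2191 yaw -75.0 Fn Ft Fz Mn Mt Mz [-5.788  0.238 -0.299  0.187  2.423  0.072] +- [0.185 0.076 0.15  0.006 0.016 0.017]
t 20.8 n,t [-36.84  -0.78] yaw -75.0 Fn -5.79 Fz -0.19 Mn Mt Mz [0.193 2.477 0.092]
```

Emit:
send_rows(
  motion=[
    {"offset":[0,-0.01,0],"turn":-0.03},
    {"offset":[0,-0.03,0],"turn":-0.03},
    {"offset":[0,-0.04,0],"turn":-0.03},
    {"offset":[0,-0.04,0],"turn":-0.03},
  ],
)

```text
t: 21.2
eef_pos: [0.5904, -0.054, 0.2191]
ee_rot: [3.14, 0.0, -1.309]
force: [-6.2, -0.0, 1.4]
width: 0.0237
```

```bash
python3 -c "
from h import *; avg(4); st()"
```

```text
t 21.4 n,t mm [-36.69  -0.78] z 0.2191 yaw -74.97 Fn Ft Fz Mn Mt Mz [-6.491  0.653  1.372  0.264  2.808  0.023] +- [0.335 0.047 0.254 0.005 0.007 0.016]
t 21.4 n,t [-36.69  -0.78] yaw -74.97 Fn -6.08 Fz 2.01 Mn Mt Mz [ 0.26   2.791 -0.009]
```

```bash
python3 -c "
from h import *
s=get_state(); print(s['joint_efforts'],s['force'],s['moment'],s['eef_pos'],np.cross(s['eef_pos'],s['force'])[2]+s['moment'][2])"
```

```text
[ 1.08223591e+00 -5.50030446e+01  2.64136666e+01  6.06770709e+00
  2.74895713e+00 -2.02408520e-02] [-6.027814   -0.98995963  2.00923404] [-0.48617886  2.76061453 -0.00879303] [ 0.59041203 -0.05403609  0.21907832] -0.918996602308864
```

Emit:
send_rows(
  motion=[
    {"offset":[0,-0.01,-0.01],"turn":0},
    {"offset":[0,-0.03,-0.02],"turn":0},
    {"offset":[0,-0.05,-0.02],"turn":0},
    {"offset":[0,-0.06,-0.02],"turn":0},
    {"offset":[0,-0.06,-0.02],"turn":0},
  ],
)

```text
t: 21.9
eef_pos: [0.5907, -0.054, 0.2191]
ee_rot: [3.139, 0.0, -1.309]
force: [-8.9, -1.1, 0.9]
width: 0.0238
```

```bash
python3 -c "
from h import *; avg(4); st()"
```

```text
t 22.1 n,t mm [-36.47  -0.82] z 0.2191 yaw -74.98 Fn Ft Fz Mn Mt Mz [-7.66   0.381  1.07   0.215  3.215  0.01 ] +- [0.176 0.076 0.159 0.005 0.013 0.005]
t 22.1 n,t [-36.47  -0.82] yaw -74.98 Fn -7.44 Fz 0.6 Mn Mt Mz [0.201 3.233 0.012]
```

Emit:
send_rows(
  motion=[
    {"offset":[0,-0.02,-0.01],"turn":0},
    {"offset":[0,-0.04,-0.02],"turn":0},
    {"offset":[0,-0.06,-0.02],"turn":0},
    {"offset":[0,-0.08,-0.02],"turn":0},
    {"offset":[0,-0.08,-0.02],"turn":0},
    {"offset":[0,-0.08,-0.02],"turn":0},
  ],
)

```text
t: 22.7
eef_pos: [0.5909, -0.0539, 0.2191]
ee_rot: [3.137, 0.0, -1.309]
force: [-8.8, -1.8, 2.2]
width: 0.0235
```

```bash
python3 -c "
from h import *; avg(5); st()"
```

```text
t 22.95 n,t mm [-36.16  -0.8 ] z 0.2191 yaw -74.99 Fn Ft Fz Mn Mt Mz [-9.346  0.512  1.853  0.252  3.806  0.039] +- [0.098 0.158 0.237 0.006 0.009 0.004]
t 22.95 n,t [-36.16  -0.8 ] yaw -74.99 Fn -9.37 Fz 0.96 Mn Mt Mz [0.272 3.77  0.04 ]
```

Emit:
send_rows(
  motion=[
    {"offset":[0,-0.02,0],"turn":-0.01},
    {"offset":[0,-0.04,0],"turn":-0.02},
    {"offset":[0,-0.06,0],"turn":-0.02},
    {"offset":[0,-0.07,0],"turn":-0.02},
    {"offset":[0,-0.07,0],"turn":-0.02},
    {"offset":[0,-0.07,0],"turn":-0.02},
    {"offset":[0,-0.07,0],"turn":-0.02},
    {"offset":[0,-0.07,0],"turn":-0.02},
  ],
)

```text
t: 23.75
eef_pos: [0.5912, -0.0539, 0.2191]
ee_rot: [3.136, 0.0, -1.309]
force: [-10.9, -2.2, 4.1]
width: 0.0237
```

```bash
python3 -c "
from h import *; avg(6); st()"
```

```text
t 24.05 n,t mm [-35.91  -0.84] z 0.2191 yaw -74.98 Fn Ft Fz Mn Mt Mz [-11.402   0.693   3.681   0.37    4.485   0.026] +- [0.151 0.145 0.217 0.011 0.009 0.01 ]
t 24.05 n,t [-35.91  -0.84] yaw -74.98 Fn -11.23 Fz 3.19 Mn Mt Mz [0.336 4.478 0.017]
```

The squeeze was held for about 0.7 s at 11.4 N total, with the moment about vertical near zero. Now I'll ease off.

Emit:
send_rows(
  motion=[
    {"offset":[0,0.05,0],"turn":0},
    {"offset":[0,0.1,0],"turn":0},
    {"offset":[0,0.15,0],"turn":0},
    {"offset":[0,0.2,0],"turn":0},
    {"offset":[0,0.25,0],"turn":0},
    {"offset":[0,0.28,0],"turn":0},
    {"offset":[0,0.28,0],"turn":0},
  ],
)

```text
t: 24.75
eef_pos: [0.5902, -0.054, 0.2192]
ee_rot: [3.141, 0.0, -1.308]
force: [-3.5, -0.4, -6.0]
width: 0.0239
```

```bash
python3 -c "
from h import *; avg(4); st(); print(get_state()['ee_rot'])"
```

```text
t 24.95 n,t mm [-36.9   -0.71] z 0.2193 yaw -74.95 Fn Ft Fz Mn Mt Mz [-4.216 -0.12  -6.181  0.037  1.951 -0.008] +- [0.189 0.224 0.199 0.014 0.025 0.006]
t 24.95 n,t [-36.9   -0.71] yaw -74.95 Fn -4.76 Fz -6.62 Mn Mt Mz [ 4.80e-02  2.02e+00 -1.00e-03]
[ 3.14086280e+00  1.57509343e-04 -1.30819001e+00]
```

Emit:
send_rows(
  motion=[
    {"offset":[0,0.03,0],"turn":0},
    {"offset":[0,0.06,0],"turn":0},
    {"offset":[0,0.08,0.02],"turn":0},
    {"offset":[0,0.08,0.04],"turn":0},
    {"offset":[0,0.08,0.04],"turn":0},
  ],
)

```text
t: 25.45
eef_pos: [0.5899, -0.0541, 0.2195]
ee_rot: [-3.141, -0.0, -1.308]
force: [-2.7, 0.1, -5.0]
width: 0.0239
```

```bash
python3 -c "
from h import *; avg(4); st()"
```

```text
t 25.65 n,t mm [-37.29  -0.75] z 0.2194 yaw -74.94 Fn Ft Fz Mn Mt Mz [-3.226  0.435 -4.019  0.095  1.472 -0.04 ] +- [0.229 0.087 0.108 0.008 0.033 0.009]
t 25.65 n,t [-37.29  -0.75] yaw -74.94 Fn -2.58 Fz -3.88 Mn Mt Mz [ 0.111  1.363 -0.029]
```

Emit:
send_rows(
  motion=[
    {"offset":[0,0.02,0.01],"turn":0},
    {"offset":[0,0.04,0.02],"turn":0},
    {"offset":[0,0.05,0.04],"turn":0},
    {"offset":[0,0.06,0.05],"turn":0},
    {"offset":[0,0.06,0.05],"turn":0},
    {"offset":[0,0.06,0.05],"turn":0},
  ],
)

```text
t: 26.25
eef_pos: [0.5896, -0.0542, 0.219]
ee_rot: [-3.14, -0.0, -1.308]
force: [0.1, -0.4, -3.0]
width: 0.0237
```

```bash
python3 -c "
from h import *; avg(4); st()"
```

```text
t 26.45 n,t mm [-37.89  -0.73] z 0.2188 yaw -74.94 Fn Ft Fz Mn Mt Mz [-0.342 -0.087 -3.283  0.042  0.129 -0.016] +- [0.265 0.211 0.236 0.007 0.005 0.015]
t 26.45 n,t [-37.89  -0.73] yaw -74.94 Fn -0.74 Fz -4.07 Mn Mt Mz [0.06  0.119 0.02 ]
```

Emit:
send_rows(
  motion=[
    {"offset":[0,0,0.03],"turn":0},
    {"offset":[0,0,0.06],"turn":0},
    {"offset":[0,0,0.06],"turn":0},
    {"offset":[0,0,0.06],"turn":0},
  ],
)

```text
t: 26.85
eef_pos: [0.5892, -0.0544, 0.2184]
ee_rot: [-3.141, -0.0, -1.308]
force: [0.3, -0.2, 0.5]
width: 0.0238
```

```bash
python3 -c "
from h import *; f=avg(4); st()
cv2.imwrite('pics/s5.png',cv2.resize(f['frame'][170:270,220:370],None,fx=5,fy=5,interpolation=cv2.INTER_CUBIC))"
```

```text
t 27.05 n,t mm [-37.98  -0.79] z 0.2183 yaw -74.94 Fn Ft Fz Mn Mt Mz [ 0.322 -0.59   0.757  0.104  0.217 -0.007] +- [0.281 0.161 0.21  0.009 0.009 0.013]
t 27.05 n,t [-37.98  -0.79] yaw -74.94 Fn 0.72 Fz 0.95 Mn Mt Mz [ 0.114  0.248 -0.019]
```

View pics/s5.png

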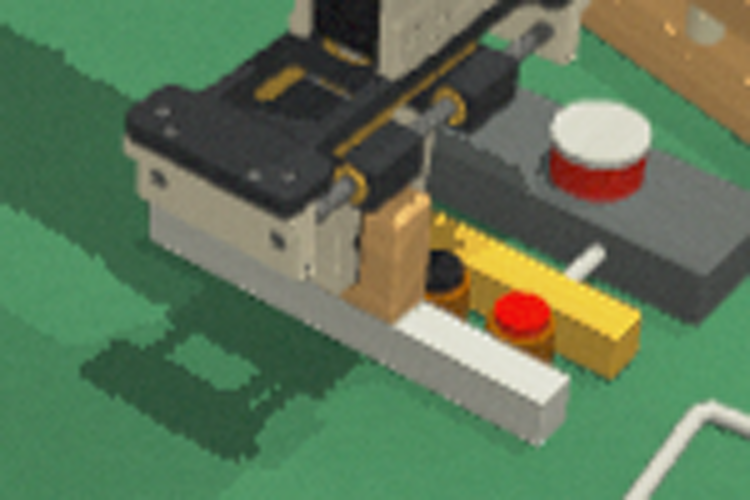

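The side view shows the straightedge flat on the bench, with black (440,275) and red (522,315) standing between it and the stop. I'll open the gripper and rise.

Emit:
send_rows(
  motion=[
    {"offset":[0,0,0],"turn":0},
    {"offset":[0,0,0],"turn":0},
    {"offset":[0,0,0],"turn":0},
    {"offset":[0,0,0],"turn":0},
  ],
  hand=0.2,
  squeeze=5,
)

```text
t: 27.45
eef_pos: [0.589, -0.0544, 0.2181]
ee_rot: [3.142, 0.0, -1.308]
force: [-0.0, 0.5, -0.0]
width: 0.0493
```

Emit:
send_rows(
  motion=[
    {"offset":[0,0,-0.5],"turn":0},
    {"offset":[0,0,-1.5],"turn":0},
    {"offset":[0,0,-3],"turn":0},
    {"offset":[0,0,-6],"turn":0},
    {"offset":[0,0,-10],"turn":0},
    {"offset":[0,0,-13],"turn":0},
  ],
)

```text
t: 28.05
eef_pos: [0.5892, -0.0545, 0.3515]
ee_rot: [-3.139, -0.001, -1.308]
force: [-0.2, 0.3, 0.0]
width: 0.0526
```

```bash
python3 q.py; python3 -c "
from h import *
to([.45,.25,.36],-75)"
```

```text
t 28.05 n,t [-38.01  -0.86] yaw -74.93 Fn -0.16 Fz 0.02 Mn Mt Mz [ 0.037 -0.066  0.018]
offset [-33.02   5.52  -0.89] turn 0.07 | t 28.05 pos [ 0.5892 -0.0545  0.3515] yaw -74.93 w 0.0526 F [-0.24  0.27  0.02] M [ 0.05 -0.05  0.02]
```

Emit:
send_rows(
  motion=[
    {"offset":[-4,0.7,-1],"turn":0},
    {"offset":[-8,1.4,-1],"turn":0},
    {"offset":[-12,2,-1],"turn":0},
    {"offset":[-16,2.7,-1],"turn":0},
    {"offset":[-21,3.5,-1],"turn":0},
    {"offset":[-26,4.3,-1],"turn":0},
    {"offset":[-30,5,-1],"turn":0},
    {"offset":[-33,5.5,-1],"turn":0},
  ],
)

```text
t: 28.85
eef_pos: [0.4489, 0.252, 0.3594]
ee_rot: [-3.14, 0.001, -1.306]
force: [-0.2, -1.0, 1.0]
width: 0.0529
```

Run:
```python
from h import *
f=cam("top"); g=cam("side"); np.save("t6.npy",f,allow_pickle=True); np.save("s6.npy",g,allow_pickle=True)
a=cv2.resize(f["frame"][140:240,220:350],None,fx=4,fy=4,interpolation=cv2.INTER_CUBIC); b=cv2.resize(g["frame"][165:265,230:360],None,fx=4,fy=4,interpolation=cv2.INTER_CUBIC)
cv2.imwrite("pics/f6.png",cv2.resize(np.vstack([a,b]),None,fx=.75,fy=.75))
for nm,f_ in(("top",f),("side",g)):
    h=cv2.cvtColor(f_["frame"],cv2.COLOR_BGR2HSV); H,S,V=[h[...,i].astype(int) for i in range(3)]
    vv,uu=np.mgrid[0:420,0:560]; X=pix2pt(f_,uu.ravel(),vv.ravel()); d=(X[:,:2]-C); 
    reg=(abs(d@T)<.12)&(d@N>-.09)&(d@N<.002)&(X[:,2]>.02); reg=reg.reshape(420,560)
    for c,m in(("red",((H<6)|(H>174))&(S>180)&(V>130)),("blue",(H>105)&(H<130)&(S>120)&(V>80)),("yel",(H>25)&(H<34)&(S>200)&(V>120)),("blk",V<45)):
        k=m&reg; p=np.argwhere(k)
        if len(p)>8:
            q=pix2pt(f_,p[:,1],p[:,0],.03)[:,:2]; e=np.median(q,0)-C; print(nm,c,len(p),np.round([e@N*1e3,e@T*1e3],1))
    k=(X[:,2]>.065)&(X[:,2]<.09)&(abs(d@T)<.06)&(abs(d@N+.04)<.03)
    q=pix2pt(f_,uu.ravel()[k],vv.ravel()[k],.078)[:,:2]
    print(nm,"grip",k.sum(),[np.round(((q.mean(0)-C)@a)*1e3,1) for a in(N,T)],cv2.minAreaRect((q*1000).astype(np.float32))[1:] if k.sum()>5 else "")
```

```text
top red 44 [-13.7 -64.6]
top blue 35 [-10.9  14.4]
top grip 214 [np.float64(-39.1), np.float64(3.2)] ((24.641603469848633, 59.79643249511719), 15.036133766174316)
side red 71 [-16.5 -65.6]
side yel 31 [-15.3  65. ]
side blk 40 [-14.2 -26.5]
side grip 356 [np.float64(-46.1), np.float64(-3.6)] ((33.61036682128906, 66.15631866455078), 15.003311157226562)
```

View pics/f6.png

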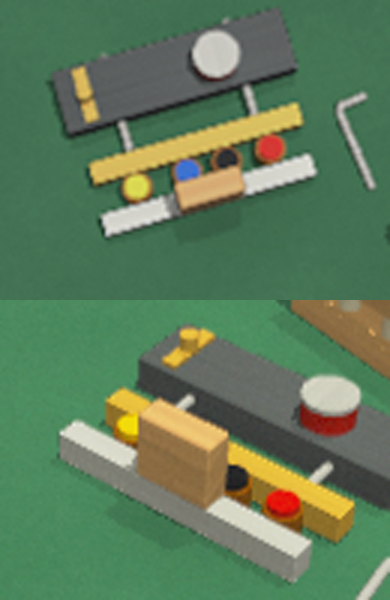

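Both views show all four vials upright in one row between the stop and the parallel straightedge: yellow (136,187), blue (187,170), black (227,160) and red (270,149) in the top half. The tin and hex key look undisturbed, and the arm is clear. I'll hand in.

```bash
python3 -c "
from station import *
print(job_done(), get_state()['t'])"
```

```text
the job is handed in; nothing more can be done
the job is handed in; nothing more can be done
```

I picked up the straightedge by its grip, swept the four vials as one row up to the stop, squeezed them there, eased off and released it. The job was handed in at about 29 s of the 64 s allowed; no verdict is reported.

- **Squeeze:** I trimmed the angle by about 0.25° until the twist on the wrist was near zero. I then held about 9–11 N in total for more than 0.7 s. That is roughly 2–3 N per vial.
- **Final pictures:** The four vials stand upright between the stop and the straightedge, their caps measured at 11–17 mm from the stop face (14 mm is touching). The straightedge is parallel to the stop to within about 0.3°. It should stand about 0.7 mm off the row, judging by the arm's position at release. The hex key and tin looked undisturbed. I did not check the jar and puller at the end, though the arm never went near them.
- **Unresolved:**
  - Forces on single vials can't be measured. The per-vial figure assumes an even split, based on the total force and the near-zero twist.
  - The straightedge appeared to press on the bench or drag on the vials during the squeeze, so the vials' share may be a few newtons lower than the total.
  - The wrist moment was about twice what the force would give at the flange. I took it as measured from a point higher up, and the joint torques agreed with the force reading.
  - The side camera's straightedge position was about 7 mm off the top camera's. I trusted the top view, which agreed with the arm's own position to about 1 mm.

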